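Set the stirrer to speed four and start it

TASK

With a fingertip in the notch of the stirrer's selector disc, push the disc clockwise until it clicks into speed 4 (the fourth dot after the white off bar, the green one), without going past it. Then press the green start button fully down, let it come back up and move clear. Do not press the button before the speed is set, and leave the bottle standing on the stirrer plate and everything else on the table where it is.

Things in the scene. Friction and masses are not known exactly. Their poses are not given: they have to be found in the camera images.
- stirrer: magnetic bottle stirrer, fixed: white box 290 (x) x 210 (y) mm, its front half a black panel 70 mm above the table with selector and button. Origin: centre of its underside; x points from the controls to the plate at the back, y left, z up. White plate 120 mm across, top 85 mm high, at x +75, y 0 mm.
- selector_axis (a point): point on the axis of the selector, at the top of its hub, 90 mm above the table; at x -65, y +30 mm of the stirrer. Marks lie round it on the panel at 64 mm radius: a white bar (off, position 0) on the stirrer's -y side, then clockwise every 30 degrees six dots (position 3 lies toward the front, -x); the fourth dot is green and larger, the others white.
- dot_4 (a point): centre of the green dot, the mark of speed 4, on the panel 70 mm above the table
- selector (a joint): selector angle, rad, growing clockwise from above: 0 off, each click 0.5236, speed 4 = 2.094; stops just outside positions 0 and 6; starts in 0, 1 or 2. Spring detents: it rests by itself in each position; about 3 N at the notch lifts it over the hump half-way to the next (q = 0.262, 0.785, ...), then it snaps on into that position by itself, away from the finger.
- notch (a point): point on the floor of the selector's notch, on its centre line, 38 mm from the axis, 74 mm above the table; turns with the disc. The selector is a dark disc 110 mm across, top 90 mm high; the notch is an 80 degree sector, 16 mm deep, orange floor with a thin white centre line that points to the set mark, from the 16 mm radius hub to the open rim; upright radial walls 40 degrees either side.
- start_top (a point): centre of the top of the round green start button (26 mm across) on its housing at the panel's right front, stirrer x -110, y -75 mm; it goes straight down 6 mm, fully down takes 5 N, and springs back
- start (a joint): travel of the start button, m: 0 up, 0.006 fully down
- bottle: amber bottle with a purple cap, 68 mm across, 118 mm high, standing loose on the stirrer plate; origin at the centre of its underside
- cup: empty steel measuring cup, 65 mm across, 66 mm high; bystander, not to be moved
- dropper: small white dropper bottle with a black cap, 21 mm across, 66 mm high; bystander, not to be moved
- marker: white felt marker with a blue cap, 140 mm long, lying down; bystander, not to be moved
- scissors: scissors with red handles, 202 mm long, lying down; bystander, not to be moved
- cap: loose gold-coloured screw cap, 47 mm across, 19 mm high; bystander, not to be moved
- can: white plastic can with a grip, 59 x 111 x 196 mm; bystander, not to be moved
- spare_bottle: amber bottle with a gold-coloured cap, 68 mm across, 118 mm high; bystander, not to be moved
Not all that is in view belongs to the job. What is shaped like the bottle but turquoise is not meant.

How it is judged:
By the outcome, as a careful person would: the job done as asked, in the order asked, and still so for the second after the job is handed in, with the robot touching nothing.
It also fails if it takes over 58 s, if anything falls off the work surface, if the arm or the gripper's body presses on something with over 40 N, if the wrist force passes 120 N, or if a joint passes its speed limit or range.

ROBOT

A 6-joint arm with a two-finger parallel gripper is mounted at the origin on a cart in front of the work surface, level with it; the furniture and walls round the work are solid. World frame = base frame: x ahead of the robot, y to its left, z up, the work surface at z = 0. Lengths are in m, angles in rad, forces in N, time in s.
With the tool pointing down it reaches from about 0.4 to 0.825 m from the base axis. Payload 7 kg.
Tool frame: the origin (TCP) lies between the finger pads; the fingertips stand 8 mm ahead of it and the grasp point (between the pads) lies 11 mm behind it (arm.finger_overhang is the distance from the TCP to the fingertips, in m); z points along the fingers, y is the line along which they close (so a half turn about z gives the same grasp; the last joint's range is limited). The gripper opens to 88 mm and grips with 3 to 60 N. Pads are 19 mm wide; open, the fingers measure 130 mm over their backs; the gripper's body (78 mm by 193 mm) begins 47 mm behind the grasp point.
Start: joints at [0.288, 0.359, 0.012, 0, -1.224, -0.288], TCP at [0.675, -0, 0.235] pointing down, gripper open.
Joint ranges: [-3.07, 3.07], [-1.43, 2.12], [-1.02, 1.25], [-3.03, 1.67], [-3.05, -0], [-3.03, 3.03]. Speed limits (rad/s): [2.39, 2.39, 3.01, 3.14, 3.14, 3.14].

INTERFACE

Orientations are given as [roll, pitch, yaw] about the fixed x, y, z axes, in that order (R = Rz(yaw) Ry(pitch) Rx(roll)).
In Python, from station import arm gives the robot as it stands.
- The arm moves only by the tool move_arm, never from a script. Its argument "rows" is text: rows parted by semicolons, each of 7 numbers parted by spaces: the turn, a rotation vector about the tool's x, y, z in degrees, then the shift along the tool's x, y, z in m, then the finger opening in m, from 0 to 0.0876. A call has 1 to 8 rows; each row shifts and turns the commanded pose from where the row before left it, along the tool's axes as they then stand; what a row does not reach is not made up. A row lasts 1/8 s, in which the tool goes at most 62.5 mm and 10.7 degrees, less where a joint would pass 70% of its speed; a pose out of reach is approached as far as the arm can. A call is refused whole if a number of a shift passes 0.0625 or a number of a turn 10.7, either way. A call with a gripper value outside its range is refused whole. The fingers move at their own pace and stop on an object; "squeeze" is the grip in N (left out, the last holds). Time passes only in rows, so rows that do not move let the fingers close. It gives the time, the measured TCP pose, the force, the opening and the grip force at its end, in the units of the state.
- arm.get_state(): the state, without advancing time (a new reading comes with each control period).
- arm.grab_frame(name): name is "scene" or "side" or "wrist"; returns (picture, depth): 420x560x3 uint8, blue, green, red; 420x560 float32, m along the optical axis (not along the pixel's ray), 0 where there is no reading.
- arm.camera_model(name): a dict with "mtx" (3x3 intrinsics, pixels), "camera_from_world" (4x4, takes a point from world to camera coordinates); the wrist camera has in their place "mount" (4x4, takes a point from camera to tool coordinates, whose origin is the TCP and whose axes are the flange's). Camera axes: x right, y down, z forward; pixel columns grow to the right and rows downward; lengths in m; the calibration is good to about 2 mm. A picture is of the moment at which its call begins: read the wrist's pose just before it. camera_model takes no time and is no camera call.
- arm.job_done(): hands the job in; it is judged then, once.
The state is a dict: "t": time; "q": joint angles; "qd": joint speeds; "joint_efforts": joint torques, N m; "eef_pos": TCP position; "ee_rot": TCP orientation; "force": force on the tool from outside, world axes, zero at the start; "moment": the same for the moment, N m; "width": finger opening in m; "gripper_force": force on a finger pad.
Only numpy, scipy, OpenCV 4.12 (cv2) and the standard library are available. Lean on these libraries where they do the work, as an engineer would, in place of code of your own. Each camera call takes 0.05 s, during which the arm holds its last target. There are 200 camera calls.

## Working session

There is one attempt and no reset: what is moved stays moved. The work goes in short steps, Python scripts to look and compute and a tool call to move; the robot and the scene stay as the last step left them, time stands still between calls to the robot, and variables do not carry over. Pictures are saved under pics/ and viewed, at most 10 in all, crops included, and the job is handed in when it is done.

Besides the shell and the picture viewer there is one more tool, called by a JSON object that holds its "api" and its "payload", one argument or row to a line. move_arm: Moves the arm, as the interface text tells. Its arguments: {"type":"object","properties":{"rows":{"type":"string"},"squeeze":{"type":"number"}},"required":["rows"]}

```bash
mkdir -p pics; ls; python3 - <<'E'
from station import arm
import cv2,numpy as np
s=arm.get_state();print(s['t'],s['eef_pos'],s['ee_rot'],s['width'],s['force'])
for n in['scene','side','wrist']:
    p,d=arm.grab_frame(n);cv2.imwrite(f'pics/{n}0.png',p);np.save(f'pics/{n}0.npy',d)
    print(n,{k:np.round(v,4).tolist() if not isinstance(v,str) else v for k,v in arm.camera_model(n).items()})
a=cv2.imread('pics/scene0.png');b=cv2.imread('pics/side0.png');
E
```

```text
pics
0.0 [ 6.74493393e-01 -4.81632634e-05  2.33600833e-01] [ 3.13986543e+00 -1.54782248e-04 -1.57097825e+00] 0.08783211298712942 [-0.13520239 -0.5910118  -0.36045626]
scene {'mtx': [[446.0162, 0.0, 275.219], [0.0, 446.0162, 201.4806], [0.0, 0.0, 1.0]], 'camera_from_world': [[0.6384, -0.7696, -0.01, -0.3102], [-0.5288, -0.4291, -0.7323, 0.4231], [0.5593, 0.4728, -0.681, 0.6756], [0.0, 0.0, 0.0, 1.0]]}
side {'mtx': [[465.7905, 0.0, 287.1391], [0.0, 465.7905, 211.1415], [0.0, 0.0, 1.0]], 'camera_from_world': [[0.8003, -0.5995, 0.0102, -0.4172], [-0.3344, -0.4605, -0.8223, 0.3198], [0.4977, 0.6547, -0.569, 0.6368], [0.0, 0.0, 0.0, 1.0]]}
wrist {'mtx': [[375.2, 0.0, 283.5335], [0.0, 375.2, 203.0233], [0.0, 0.0, 1.0]], 'mount': [[0.0003, -0.9617, -0.2742, 0.0732], [1.0, -0.0, 0.001, 0.0011], [-0.0009, -0.2742, 0.9617, -0.1491], [0.0, 0.0, 0.0, 1.0]]}
```

View pics/scene0.png

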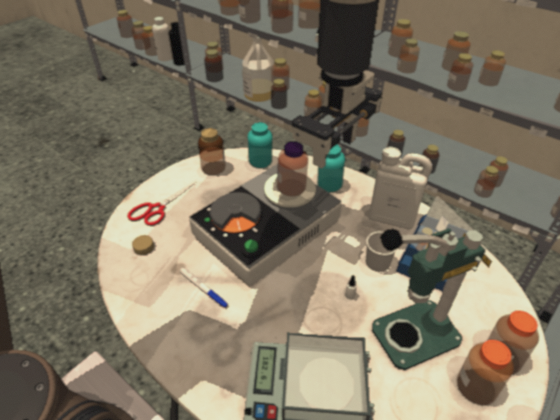

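View pics/wrist0.png

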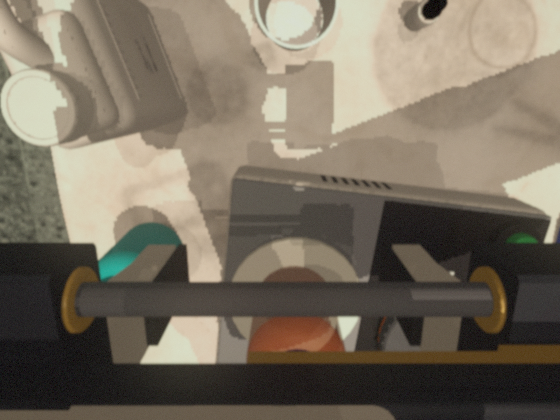

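The scene picture shows the stirrer at about (265,225), with the selector at (237,212), its orange notch at (240,226), the green button at (251,246) and the green dot near (207,219). The purple-capped bottle is on the plate at (293,170). The wrist view is mostly blocked by the gripper.

Possible mix-ups:
- **Green round things:** the start button (251,246) is large and on a housing. The green dot (207,219) is flat on the panel.
- **Bottles:** turquoise ones at (260,145) and (331,168), and a gold-capped spare at (211,152).

Next is a close crop of both fixed views.

```bash
python3 - <<'E'
import cv2,numpy as np
a=cv2.imread('pics/scene0.png')[160:290,180:350];a=cv2.resize(a,None,fx=4.5,fy=4.5,interpolation=cv2.INTER_CUBIC)
cv2.imwrite('pics/c1.png',a)
E
```

```text
(no output)
```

View pics/c1.png

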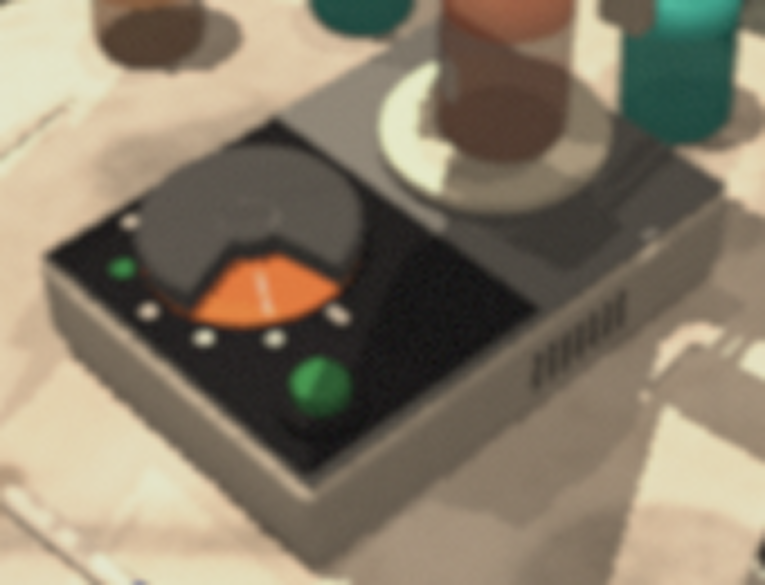

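View pics/side0.png

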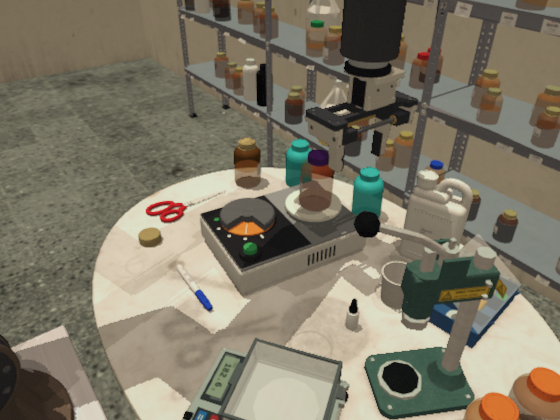

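The crop confirms the layout. Clockwise from the white bar at crop (338,314) come dots 1 (274,338), 2 (204,338), 3 (148,311), green 4 (122,268) and 5 (130,221). The white line points at dot 1, so the selector stands at 1. The start button is at (320,387). The side view shows the same layout around (245,220). Next I'll fit the stirrer pose from both views.

```bash
cat > h.py <<'E'
import cv2,numpy as np
from station import arm
from scipy.optimize import least_squares
def cam(n):
    m=arm.camera_model(n);return m['mtx'],m['camera_from_world']
def proj(n,P):
    K,T=cam(n);c=np.atleast_2d(P)@T[:3,:3].T+T[:3,3];p=c@K.T;return p[:,:2]/p[:,2:]
def blobs(img,box,kind):
    x0,y0,x1,y1=box;h=cv2.cvtColor(img[y0:y1,x0:x1],cv2.COLOR_BGR2HSV)
    m={'green':cv2.inRange(h,(50,110,50),(80,255,255)),'orange':cv2.inRange(h,(5,150,130),(20,255,255)),'white':cv2.inRange(h,(0,0,150),(40,90,255))}[kind]
    n,_,s,c=cv2.connectedComponentsWithStats(m)
    return [(int(s[i,4]),np.round(c[i]+[x0,y0],1).tolist()) for i in range(1,n) if s[i,4]>2]
E
python3 - <<'E'
from h import *
for n,b in(('scene',(190,195,275,265)),('side',(203,200,310,262))):
    im=cv2.imread(f'pics/{n}0.png')
    for k in('green','orange','white'):print(n,k,blobs(im,b,k)[:14])
# fit from hand-read scene dots
c=np.array([[338,314],[274,338],[204,338],[148,311],[122,268],[130,221]])/4.5-.4+[180,160]
q=np.radians(30*np.arange(6));L=np.c_[-.065-.064*np.sin(q),.03-.064*np.cos(q),0*q+.07]
def W(p,L):
    R=np.array([[np.cos(p[2]),-np.sin(p[2])],[np.sin(p[2]),np.cos(p[2])]]);L=np.atleast_2d(L);return np.c_[L[:,:2]@R.T+p[:2],L[:,2]]
r=least_squares(lambda p:(proj('scene',W(p,L))-c).ravel(),[.65,.1,-.3]);print(r.x,np.round(r.fun,2))
for nm,l in(('axis',[-.065,.03,.09]),('dot4',L[4]),('start',[-.11,-.075,.085])):
    w=W(r.x,l);print(nm,w,proj('scene',w),proj('side',w))
E
```

```text
scene green [(17, [207.0, 219.2]), (124, [250.7, 245.3])]
scene orange [(307, [238.4, 224.7])]
scene white [(349, [200.4, 201.6]), (41, [271.1, 197.2]), (3, [208.7, 208.7]), (3, [190.0, 220.0]), (154, [217.6, 243.8]), (573, [200.7, 253.1]), (4, [212.5, 228.5]), (6, [254.5, 229.5]), (6, [225.0, 234.5]), (4, [240.5, 234.5])]
side green [(17, [216.1, 218.8]), (156, [249.6, 248.2])]
side orange [(307, [246.1, 228.7])]
side white [(238, [213.8, 204.2]), (277, [287.7, 205.5]), (134, [217.5, 241.7]), (6, [218.0, 228.5]), (5, [246.0, 230.0]), (6, [229.0, 235.5]), (9, [261.7, 236.0]), (185, [207.6, 253.4]), (6, [245.0, 238.5])]
[ 0.58906284  0.11211587 -0.11727319] [-0.28 -0.15  0.01  0.04  0.03 -0.14  0.04  0.07 -0.01  0.1   0.22  0.13]
axis [[0.52801944 0.14951511 0.09      ]] [[234.69699849 207.77288981]] [[246.11547452 211.33417999]]
dot4 [[0.47671866 0.18778036 0.07      ]] [[206.69836419 219.25279544]] [[215.33814287 219.10995557]]
start [[0.47104305 0.05050152 0.085     ]] [[250.97856002 245.89036502]] [[249.24690552 248.77339435]]
```

```bash
cat >> h.py <<'E'
from scipy.spatial.transform import Rotation as Ro
def W(p,L):
    c,s=np.cos(p[2]),np.sin(p[2]);L=np.atleast_2d(L);return np.c_[L[:,:2]@np.array([[c,s],[-s,c]])+p[:2],L[:,2]]
q_=np.radians(30*np.arange(6));DOTS=np.c_[-.065-.064*np.sin(q_),.03-.064*np.cos(q_),0*q_+.07]
def goto(pos,ang):
    """tool-frame turn (deg) and shift (m) from now to TCP pos, pointing down, tool y at world angle ang (deg)"""
    s=arm.get_state();R=Ro.from_euler('xyz',s['ee_rot'])
    y=np.array([np.cos(np.radians(ang)),np.sin(np.radians(ang)),0]);z=np.array([0,0,-1.]);T=Ro.from_matrix(np.c_[np.cross(y,z),y,z])
    print('t',round(s['t'],2),'pos',np.round(s['eef_pos'],4),'F',np.round(s['force'],1))
    print('turn',np.round((R.inv()*T).as_rotvec(degrees=True),2),'shift now-frame',np.round(R.inv().apply(pos-s['eef_pos']),4),'target-frame',np.round(T.inv().apply(pos-s['eef_pos']),4))
def fingerpose(p,w,r=.044,off=.0095,z=.088):
    """TCP with its -x face on the ray at selector angle w (deg)"""
    w_=np.radians(w);d=np.array([-np.sin(w_),-np.cos(w_)]);ccw=np.array([-d[1],d[0]])
    l=np.array([-.065,.03])+r*d+off*ccw
    return np.r_[W(p,[*l,z])[0]],270-w+np.degrees(p[2])
E
python3 - <<'E'
from h import *
c=np.array([[338,314],[274,338],[204,338],[148,311],[122,268],[130,221]])/4.5-.4+[180,160]
sd=np.array([[261.7,236],[245,238.5],[229,235.5],[218,228.5],[216.1,218.8]])
def f(p):
    L=DOTS.copy();L[:,2]+=p[3]
    return np.r_[(proj('scene',W(p,L))-c).ravel(),(proj('side',W(p,L[:5]))-sd).ravel()]
r=least_squares(f,[.59,.11,-.1,0]);p=r.x;print(p,np.abs(r.fun).max());np.save('p.npy',p)
# button: triangulate
b=least_squares(lambda X:np.r_[(proj('scene',X)-[250.7,245.3]).ravel(),(proj('side',X)-[249.6,248.2]).ravel()],[.47,.05,.08]);print('button',b.x,np.round(b.fun,2),'model',W(p,[-.11,-.075,.08]))
for n in('scene','side'):
    d=np.load(f'pics/{n}0.npy')
    def X(u,v):
        K,T=cam(n);z=d[v,u];return np.linalg.inv(T)@np.r_[np.linalg.inv(K)@[u,v,1]*z,1]
    for nm,P in(('btn',b.x),('panel',W(p,[-.12,-.02,.07])[0]),('disc',W(p,[-.065,.06,.09])[0]),('floor',W(p,[-.065-.019,.03-.033,.074])[0]),('hub',W(p,[-.065,.03,.09])[0]),('cap',W(p,[.075,0,.2])[0])):
        u,v=np.round(proj(n,P)[0]).astype(int);print(n,nm,u,v,np.round(X(u,v)[:3],4))
P,a=fingerpose(p,50,z=.16);print(P,a);goto(P,a)
E
```

```text
[ 0.59093012  0.11377997 -0.11447102 -0.00177123] 0.42408441643749484
button [0.47326405 0.05314733 0.08332361] [ 0.08 -0.12 -0.09  0.09] model [[0.47308344 0.05183515 0.08      ]]
scene btn 251 245 [0.4689 0.0481 0.0913]
scene panel 231 238 [0.4706 0.1078 0.0695]
scene disc 226 200 [0.5341 0.1821 0.09  ]
scene floor 238 224 [0.5071 0.1214 0.0739]
scene hub 235 207 [0.531  0.1516 0.0889]
scene cap 290 146 [0.6634 0.1034 0.201 ]
side btn 250 248 [0.4697 0.0455 0.0908]
side panel 233 240 [0.4705 0.1083 0.069 ]
side disc 240 204 [0.5346 0.1837 0.0868]
side floor 246 228 [0.5091 0.1218 0.0728]
side hub 246 211 [0.5301 0.1534 0.0878]
side cap 315 153 [0.6641 0.1023 0.2012]
[0.4983016  0.11883311 0.16      ] 213.44129392216968
t 0.15 pos [ 6.747e-01 -1.000e-04  2.338e-01] F [-0.1  0.1 -1. ]
turn [ 7.000e-02  1.000e-02 -3.345e+01] shift now-frame [-0.1189  0.1763  0.074 ] target-frame [-0.1964  0.0816  0.0738]
```

{"api": "move_arm", "payload": {
  "rows": "0 0 0 -0.03 0.044 0 0;0 0 0 -0.03 0.044 0 0;0 0 0 -0.03 0.044 0 0;0 0 0 -0.029 0.044 0 0;0 0 -8.4 0 0 0.01 0;0 0 -8.4 0 0 0.01 0;0 0 -8.4 0 0 0.01 0;0 0 -8.3 0 0 0.01 0",
  "squeeze": 10
}}

```text
t: 1.15
eef_pos: [0.4987, 0.119, 0.1941]
ee_rot: [3.141, 0.0, -0.981]
force: [-0.4, -0.9, 0.3]
width: 0.0134
gripper_force: 0.0
```

```bash
python3 - <<'E'
from h import *
p=np.load('p.npy');goto(*fingerpose(p,50,z=.088))
s=arm.get_state();print(s['width'])
im,d=arm.grab_frame('wrist');cv2.imwrite('pics/w1.png',im)
m=arm.camera_model('wrist');T=np.eye(4);T[:3,:3]=Ro.from_euler('xyz',s['ee_rot']).as_matrix();T[:3,3]=s['eef_pos']
C=np.linalg.inv(T@m['mount'])
for P in (W(p,[-.065,.03,.09]),W(p,DOTS)):
    c=P@C[:3,:3].T+C[:3,3];x=c@m['mtx'].T;print(np.round(x[:,:2]/x[:,2:],1).tolist())
E
```

```text
t 1.15 pos [0.4987 0.119  0.1941] F [-0.4 -0.9  0.3]
turn [0.01 0.01 0.34] shift now-frame [-1.000e-04  4.000e-04  1.061e-01] target-frame [-1.000e-04  5.000e-04  1.061e-01]
0.013394661006543377
[[220.9, 216.2]]
[[279.5, 143.6], [304.9, 180.4], [307.7, 222.4], [289.1, 258.3], [255.1, 279.9], [214.2, 282.9]]
```

View pics/w1.png

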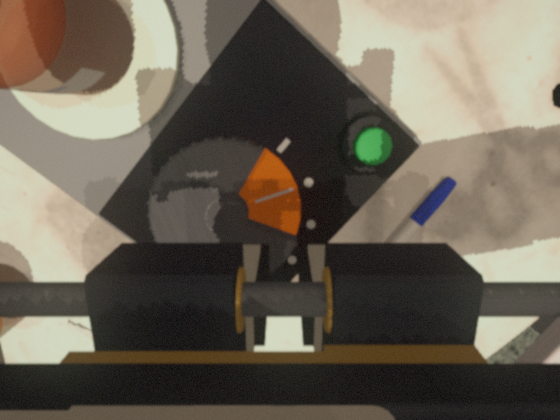

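The wrist view at this height shows the off bar at (284,145), dot 1 (309,182), dot 2 (311,225), and the orange notch with its line towards dot 1. So the selector is at 1, about 2 mm from my fit, and I'll shift the target by part of that. Going down into the notch.

{"api": "move_arm", "payload": {
  "rows": "0 0 0 -0.001 0.002 0.03 0;0 0 0 0 0 0.03 0;0 0 0 0 0 0.02 0;0 0 0 0 0 0.015 0;0 0 0 0 0 0.011 0;0 0 0 0 0 0 0"
}}

```text
t: 1.95
eef_pos: [0.4965, 0.1185, 0.0881]
ee_rot: [3.14, -0.0, -0.987]
force: [-0.4, 0.8, 0.3]
width: 0.0005
gripper_force: 0.0
```

```bash
python3 - <<'E'
from h import *
p=np.load('p.npy');p[0]-=.0016;np.save('p.npy',p)
goto(*fingerpose(p,50));goto(*fingerpose(p,70));s=arm.get_state();print(s['width'])
for n,b in(('scene',(190,160,300,260)),('side',(200,165,310,265))):
    im,_=arm.grab_frame(n);x0,y0,x1,y1=b;globals()[n]=cv2.resize(im[y0:y1,x0:x1],(400,400*(y1-y0)//(x1-x0)),interpolation=cv2.INTER_CUBIC)
h=min(scene.shape[0],side.shape[0]);cv2.imwrite('pics/d1.png',np.hstack([scene[:h],side[:h]]))
E
```

```text
t 1.95 pos [0.4965 0.1185 0.0881] F [-0.4  0.8  0.3]
turn [ 0.07 -0.    0.03] shift now-frame [-0.0001 -0.0003  0.0001] target-frame [-0.0002 -0.0003  0.0001]
t 1.95 pos [0.4965 0.1185 0.0881] F [-0.4  0.8  0.3]
turn [ 7.000e-02 -1.000e-02  2.003e+01] shift now-frame [-0.0158  0.0003  0.0001] target-frame [-0.0147  0.0057  0.0001]
0.000450063257344094
```

View pics/d1.png

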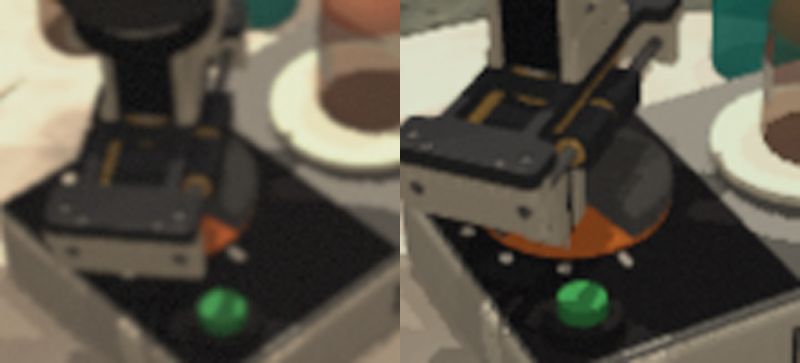

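The fingertip stands inside the orange notch with no contact force, and the bottle and button are untouched. Now the arc push, starting with the approach to the leading wall.

{"api": "move_arm", "payload": {
  "rows": "0 0 5 -0.0039 0.0008 0 0;0 0 5 -0.0039 0.0008 0 0;0 0 5 -0.0039 0.0008 0 0;0 0 5 -0.0039 0.0008 0 0;0 0 5 -0.0039 0.0008 0 0;0 0 5 -0.0039 0.0008 0 0"
}}

```text
t: 2.8
eef_pos: [0.4847, 0.1386, 0.0895]
ee_rot: [-3.14, 0.0, -1.513]
force: [1.0, -1.7, -0.3]
width: 0.0007
gripper_force: 0.9
```

```bash
python3 - <<'E'
from h import *
p=np.load('p.npy')
for w in(80,100,120,150):goto(*fingerpose(p,w))
E
```

```text
t 2.8 pos [0.4847 0.1386 0.0895] F [ 1.  -1.7 -0.3]
turn [-0.09  0.01 -0.11] shift now-frame [-0.0003 -0.0001  0.0015] target-frame [-0.0003 -0.0001  0.0015]
t 2.8 pos [0.4847 0.1386 0.0895] F [ 1.  -1.7 -0.3]
turn [-0.09  0.03 19.89] shift now-frame [-0.0159  0.0005  0.0015] target-frame [-0.0148  0.0059  0.0015]
t 2.8 pos [0.4847 0.1386 0.0895] F [ 1.  -1.7 -0.3]
turn [-0.09  0.04 39.89] shift now-frame [-0.0308 -0.0042  0.0016] target-frame [-0.0264  0.0165  0.0015]
t 2.8 pos [0.4847 0.1386 0.0895] F [ 1.  -1.7 -0.3]
turn [-0.08  0.07 69.89] shift now-frame [-0.0479 -0.02    0.0016] target-frame [-0.0353  0.0381  0.0015]
```

{"api": "move_arm", "payload": {
  "rows": "0 0 5 -0.0039 0.0008 0.0005 0;0 0 5 -0.0039 0.0008 0.0005 0;0 0 5 -0.0039 0.0008 0.0005 0;0 0 5 -0.0039 0.0008 0 0;0 0 5 -0.0039 0.0008 0 0;0 0 5 -0.0039 0.0008 0 0;0 0 5 -0.0039 0.0008 0 0;0 0 5 -0.0039 0.0008 0 0"
}}

```text
t: 3.8
eef_pos: [0.4858, 0.1702, 0.088]
ee_rot: [-3.141, 0.001, -2.211]
force: [0.2, -0.4, -0.3]
width: 0.0006
gripper_force: 0.0
```

```bash
python3 - <<'E'
from h import *
p=np.load('p.npy')
for w in(120,150):goto(*fingerpose(p,w))
for n in('scene','side'):
    im,_=arm.grab_frame(n);cv2.imwrite(f'pics/{n}2.png',im);K,T=cam(n)
    h=cv2.cvtColor(im,cv2.COLOR_BGR2HSV);m=cv2.inRange(h,(5,150,110),(20,255,255));v,u=np.nonzero(m)
    r=np.c_[u,v,np.ones(len(u))]@np.linalg.inv(K).T@T[:3,:3];o=-T[:3,:3].T@T[:3,3]
    X=o+r*((.074-o[2])/r[:,2])[:,None];d=X[:,:2]-W(p,[-.065,.03,0])[0,:2];R=np.hypot(*d.T);k=(R<.058)&(R>.014)
    q=(270+np.degrees(p[2]-np.arctan2(d[:,1],d[:,0])))%360
    print(n,k.sum(),np.percentile(q[k],[1,50,99]) if k.any() else None)
E
```

```text
t 3.8 pos [0.4858 0.1702 0.088 ] F [ 0.2 -0.4 -0.3]
turn [-0.03  0.08 -0.11] shift now-frame [-0.0003 -0.0014 -0.    ] target-frame [-0.0003 -0.0014 -0.    ]
t 3.8 pos [0.4858 0.1702 0.088 ] F [ 0.2 -0.4 -0.3]
turn [-1.000e-02  9.000e-02  2.989e+01] shift now-frame [-0.0236 -0.0025 -0.    ] target-frame [-0.0217  0.0096 -0.    ]
scene 154 [ 53.65513043  74.96605839 115.66644805]
side 160 [ 49.76625389  78.73702812 122.65087084]
```

The orange floor now spans about 50° to 128°, so the disc is at position 3, as expected. Next is the last click, taken slowly.

{"api": "move_arm", "payload": {
  "rows": "0 0 5 -0.0039 0.0003 0 0;0 0 5 -0.0039 0.0004 0 0;0 0 5 -0.0039 0.0008 0 0;0 0 4 -0.0031 0.0006 0 0;0 0 3 -0.0023 0.0005 0 0;0 0 3 -0.0023 0.0005 0 0;0 0 3 -0.0023 0.0005 0 0;0 0 0 0 0 0 0"
}}

```text
t: 4.9
eef_pos: [0.4994, 0.187, 0.0875]
ee_rot: [3.141, 0.001, -2.695]
force: [0.0, -0.3, -0.5]
width: 0.0003
gripper_force: 0.0
```

```bash
cat >> h.py <<'E'
def meas(p,tag):
    for n in('scene','side'):
        im,_=arm.grab_frame(n);cv2.imwrite(f'pics/{n}{tag}.png',im);K,T=cam(n)
        h=cv2.cvtColor(im,cv2.COLOR_BGR2HSV);m=cv2.inRange(h,(5,150,110),(20,255,255));v,u=np.nonzero(m)
        r=np.c_[u,v,np.ones(len(u))]@np.linalg.inv(K).T@T[:3,:3];o=-T[:3,:3].T@T[:3,3]
        X=o+r*((.074-o[2])/r[:,2])[:,None];d=X[:,:2]-W(p,[-.065,.03,0])[0,:2];R=np.hypot(*d.T);k=(R<.058)&(R>.014)
        q=(270+np.degrees(p[2]-np.arctan2(d[:,1],d[:,0])))%360
        print(n,k.sum(),np.percentile(q[k],[1,50,99]) if k.any() else None)
E
python3 - <<'E'
from h import *
p=np.load('p.npy');goto(*fingerpose(p,150));meas(p,3)
E
```

```text
t 4.9 pos [0.4994 0.187  0.0875] F [ 0.  -0.3 -0.5]
turn [0.01 0.05 2.17] shift now-frame [-0.0026 -0.0005 -0.0005] target-frame [-0.0026 -0.0004 -0.0005]
scene 84 [ 84.5814849  107.70554477 150.65587979]
side 81 [ 45.02825282 121.51897042 156.21621716]
```

The force is zero and the orange floor now ends at about 156–160°, so it has snapped to position 4. Lifting straight out, then checking.

{"api": "move_arm", "payload": {
  "rows": "0 0 0 0.001 0 -0.02 0;0 0 0 0 0 -0.04 0;0 0 0 0 0 -0.045 0;0 0 -10.5 0 0 0 0;0 0 -10.5 0 0 0 0;0 0 -10.5 0 0 0 0;0 0 -10.5 0 0 0 0;0 0 -10.5 0 0 0 0"
}}

```text
t: 6.0
eef_pos: [0.4981, 0.1863, 0.1922]
ee_rot: [-3.142, 0.0, -1.772]
force: [0.4, -0.5, -0.2]
width: 0.0005
gripper_force: 0.0
```

```bash
python3 - <<'E'
from h import *
p=np.load('p.npy');meas(p,4);goto([.472,.115,.19],180)
a,b=[cv2.imread(f'pics/{n}4.png') for n in('scene','side')]
cv2.imwrite('pics/d4.png',np.hstack([cv2.resize(x,(400,360),interpolation=cv2.INTER_CUBIC) for x in(a[170:260,190:290],b[170:260,200:300])]))
E
```

```text
scene 182 [ 85.38165363 127.02634817 157.82370268]
side 139 [ 82.48570956 133.42949636 160.22225735]
t 6.1 pos [0.4981 0.1863 0.1922] F [-0.1 -1.  -0.3]
turn [-1.000e-02  1.000e-02 -1.179e+01] shift now-frame [0.0751 0.011  0.0022] target-frame [0.0713 0.0261 0.0022]
```

View pics/d4.png

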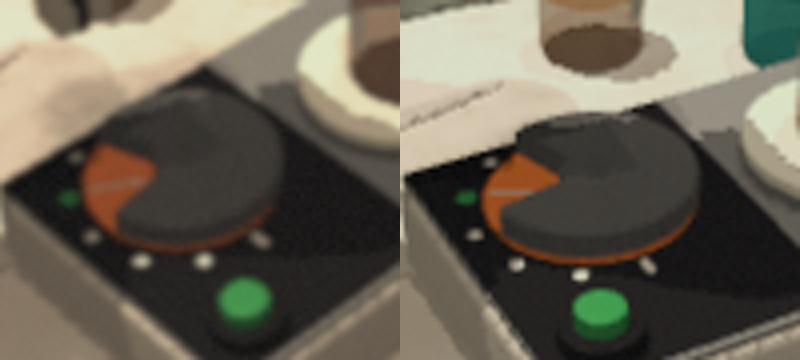

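The notch line now points at the green dot in both views, at crop (68,198) and (465,197), so speed 4 is set. Now for the button.

{"api": "move_arm", "payload": {
  "rows": "0 0 0 0.038 0.006 0 0;0 0 0 0.037 0.005 0.002 0;0 0 -6 0 0 0 0;0 0 -5.8 0 0 0 0;0 0 0 0 0 0 0"
}}

```text
t: 6.72
eef_pos: [0.4718, 0.1152, 0.1902]
ee_rot: [-3.141, 0.0, -1.578]
force: [-0.3, 0.2, 0.1]
width: 0.0005
gripper_force: 0.0
```

```bash
cat >> h.py <<'E'
def wbtn(tag,z=.09):
    s=arm.get_state();im,d=arm.grab_frame('wrist');cv2.imwrite(f'pics/w{tag}.png',im)
    m=arm.camera_model('wrist');T=np.eye(4);T[:3,:3]=Ro.from_euler('xyz',s['ee_rot']).as_matrix();T[:3,3]=s['eef_pos'];T=T@m['mount']
    bl=max(blobs(im,(0,0,560,300),'green'));u,v=bl[1]
    r=T[:3,:3]@np.linalg.inv(m['mtx'])@[u,v,1];o=T[:3,3];dd=d[int(v),int(u)]
    print(bl,'at z',z,np.round(o+r*(z-o[2])/r[2],4),'depth pt',np.round(o+r*dd,4));return o,r
E
python3 - <<'E'
from h import *
o,r=wbtn(5);np.save('ray.npy',[o,r]);goto([.472,.09,.15],180)
E
```

```text
(1234, [283.4, 111.5]) at z 0.09 [0.4701 0.0516 0.09  ] depth pt [0.4701 0.0515 0.0918]
t 6.78 pos [0.4718 0.1153 0.1902] F [-0.2 -0.4  0.7]
turn [-0.01  0.01 -0.46] shift now-frame [ 0.0253 -0.0004  0.0402] target-frame [ 0.0253 -0.0002  0.0402]
```

{"api": "move_arm", "payload": {
  "rows": "0 0 0 0.012 0.001 0.02 0;0 0 0 0.013 0.001 0.015 0;0 0 0 0 0 0 0"
}}

```text
t: 7.15
eef_pos: [0.469, 0.0896, 0.1541]
ee_rot: [3.139, -0.001, -1.578]
force: [-0.7, 0.1, -0.3]
width: 0.0005
gripper_force: 0.0
```

```bash
python3 - <<'E'
from h import *
o,r=np.load('ray.npy');o2,r2=wbtn(6)
A=np.c_[r,-r2];k=np.linalg.lstsq(A,o2-o,rcond=None)[0];print('tri',o+k[0]*r,o2+k[1]*r2)
goto([.4705,.0515,.104],180)
E
```

```text
(1582, [278.7, 159.3]) at z 0.09 [0.47  0.051 0.09 ] depth pt [0.47   0.0508 0.0915]
tri [0.47010997 0.05177167 0.08538637] [0.47001941 0.05177988 0.08538669]
t 7.2 pos [0.4697 0.0902 0.155 ] F [-0.1 -0.8 -0.2]
turn [ 0.03 -0.03 -0.37] shift now-frame [ 0.0386 -0.001   0.051 ] target-frame [ 0.0387 -0.0008  0.051 ]
```

View pics/w6.png

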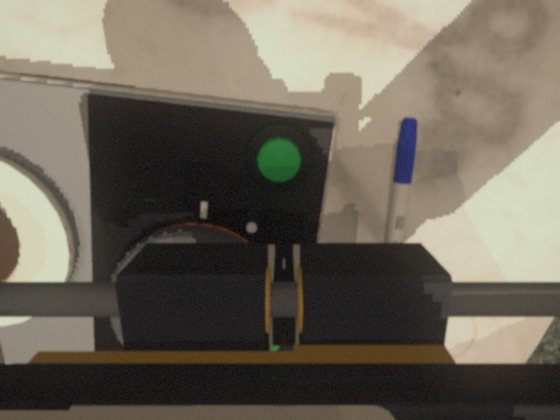

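The button is at (279,160) in its dark housing, at world (0.470, 0.0515) with its top at about 0.0915 by depth. Going above it and down to just over the top.

{"api": "move_arm", "payload": {
  "rows": "0 0 0 0.0195 -0.0005 0 0;0 0 0 0.019 0 0.01 0;0 0 0 0 0 0.02 0;0 0 0 0 0 0.017 0;0 0 0 0 0 0.004 0;0 0 0 0 0 0 0"
}}

```text
t: 7.95
eef_pos: [0.4703, 0.0517, 0.1041]
ee_rot: [3.141, -0.0, -1.575]
force: [0.4, -0.2, 0.2]
width: 0.0
gripper_force: 0.0
```

{"api": "move_arm", "payload": {
  "rows": "0 0 0 0 0 0.003 0;0 0 0 0 0 0.002 0;0 0 0 0 0 0.002 0;0 0 0 0 0 0 0"
}}

```text
t: 8.45
eef_pos: [0.4705, 0.052, 0.0973]
ee_rot: [-3.141, 0.0, -1.574]
force: [-0.5, 1.0, 3.7]
width: 0.0004
gripper_force: 1.5
```

Contact has begun: 3.7 N with the tip at 0.089. Pressing on.

{"api": "move_arm", "payload": {
  "rows": "0 0 0 0 0 0.002 0;0 0 0 0 0 0.001 0;0 0 0 0 0 0.001 0;0 0 0 0 0 0 0"
}}

```text
t: 8.95
eef_pos: [0.4706, 0.052, 0.0941]
ee_rot: [-3.141, 0.0, -1.574]
force: [-3.9, 1.4, 15.2]
width: 0.0001
gripper_force: 7.5
```

{"api": "move_arm", "payload": {
  "rows": "0 0 0 0 0 0.001 0;0 0 0 0 0 0.001 0;0 0 0 0 0 0.001 0;0 0 0 0 0 0 0;0 0 0 0 0 0 0"
}}

```text
t: 9.57
eef_pos: [0.4708, 0.052, 0.0935]
ee_rot: [-3.139, 0.0, -1.573]
force: [-15.9, 2.0, 44.6]
width: 0.0008
gripper_force: 22.4
```

It is bottomed out: travel of about 6 mm and the force rising steeply against the stop. Releasing and moving clear.

{"api": "move_arm", "payload": {
  "rows": "0 0 0 0 0 -0.005 0;0 0 0 0 0 -0.008 0;0 0 0 0 0 -0.02 0;0 0 0 0 0 -0.04 0;0 0 0 0 0 -0.04 0;0 0 0 -0.04 0 -0.02 0;0 0 0 0 0 0 0"
}}

```text
t: 10.45
eef_pos: [0.4709, 0.0935, 0.2244]
ee_rot: [-3.14, 0.001, -1.573]
force: [0.9, 0.4, -1.2]
width: 0.0006
gripper_force: 0.0
```

```bash
python3 - <<'E'
from h import *
p=np.load('p.npy');meas(p,7);wbtn(7)
a,b=[cv2.imread(f'pics/{n}7.png') for n in('scene','side')]
cv2.imwrite('pics/d7.png',np.hstack([cv2.resize(x,(400,360),interpolation=cv2.INTER_CUBIC) for x in(a[120:300,130:330],b[130:310,140:340])]))
s=arm.get_state();print(s['t'],s['eef_pos'],s['force'])
E
```

```text
scene 228 [ 85.98163389 128.2302524  161.25735895]
side 162 [ 85.18050532 135.02904788 163.14715499]
(931, [280.6, 141.9]) at z 0.09 [0.4701 0.0514 0.09  ] depth pt [0.4701 0.0512 0.0914]
10.6 [0.46948427 0.09140301 0.22213944] [-1.0167324  -0.65076734 -0.4402482 ]
```

View pics/d7.png

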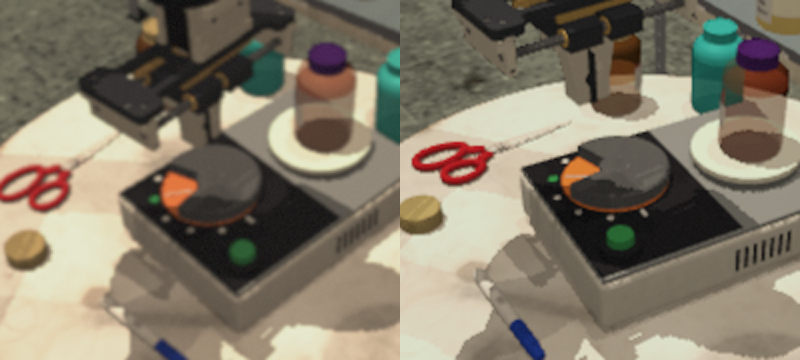

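The line points at the green dot. The button is back up at 0.0914, as before the press. The bottle stands on the plate, nothing else has moved, and the arm is clear.

```bash
python3 -c "
from station import arm
print(arm.job_done())"
```

```text
the job is handed in; nothing more can be done
None
```

The selector is at speed 4, the start button was then pressed fully down (about 45 N at the fingertip against its stop) and came back up, and the arm is clear with the bottle still on its plate; job handed in at about 10.6 s.

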